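Back off the ratchet caliper jaw to its buffer

TASK

Lift the red pawl out of the ratchet wheel, then turn the wheel backwards (clockwise from above) by its black crank post until the beech jaw bears on the sprung buffer with about 10 N, never more than 20 N. Then lower the pawl back onto the teeth so that the wheel is held, let go, and leave the frame, balls, spacer and hammer where they are.

Things in the scene. Friction and masses are not known exactly. Their poses are not given: they have to be found in the camera images.
- stand: Caliper stand: brown board 265 x 380 x 20 mm fixed on the counter, at a place and yaw that vary. Origin at counter height; board x -155..110, y -190..190 mm. y runs along the track; wooden anvil (75 mm high) at its +y end. In this frame: wheel axis (vertical) x -60, y 0; pawl hinge x -130, y -54, 71 mm above the counter, between steel cheeks 80 mm high.
- axle (a point): Point on the vertical axis of the brass ratchet wheel, at the top of the hub, 89 mm above the counter. Wheel 126 mm diameter, steel teeth on its upper rim, tooth tips 65 mm above the counter.
- crank (a point): Middle of the black upright crank post: 16 mm diameter, free from 77 to 123 mm above the counter; this point at 107 mm, 50 mm from the wheel's axis. It circles the axis with the wheel and spins freely on its pin, so it can be held at a fixed yaw. At the start it stands at 150 degrees, counter-clockwise from the stand's +x.
- wheel (a joint): Wheel angle, rad: 0 at the start, grows backwards (clockwise from above); blocked after about 0.02 while the pawl is down. 1.3 to 2.9 rad are needed. Steady friction 0.4 N m (8 N at the crank post) also holds the wheel where it is left. A rack drives the jaw 25 mm per rad, so each newton on the jaw adds 0.5 N along the crank post's path.
- pawl_knob (a point): Centre of the black ball, 20 mm diameter, on the red pawl; 102 mm above the counter when down. It lies 58 mm towards the stand's +x and 31 mm above the pawl's hinge and swings about it, up and towards -x. Below it are an 8 mm stem and the 12 mm wide pawl, top 75 mm above the counter. Pinch the ball along the stand's y.
- pawl (a joint): Pawl angle about its level hinge (along the stand's y), rad: 0 fully down in the teeth, positive lifted, stop at 1.1. Clear of the teeth above 0.2; lift to 0.5 or more. Stiff hinge (0.08 N m): stays where left. Lowered onto the teeth it ends at 0 to 0.09, depending on where the teeth stand.
- jaw: Beech caliper jaw, 50 x 20 mm, top 90 mm above the counter; origin in the middle of its width, 20 mm above the counter. It moves towards the stand's -y as the wheel turns backwards. At the end it should bear on the buffer with about 10 N: 5 to 15 is good, above 20 too much.
- jaw_back (a point): Middle of the jaw's back (-y) face, 52 mm above the counter. Facing it on the same track stands a dark steel buffer with a white sprung plunger; its place varies and is not reported, so it must be felt: the face meets the plunger after 28 to 66 mm of travel. Spring 1800 N/m (45 N per rad of the wheel), no preload, 16 mm travel.
- frame_center (a point): Navy plastic cubic wire frame, 44 mm cube, standing on the stand between the wooden anvil and the jaw (about 5 mm clear of the jaw); point at its centre. Bystander.
- spacer_center (a point): Aluminium spacer block 30 x 50 x 20 mm high lying on the stand's near left corner; point at its centre. Bystander.
- hammer_center (a point): Small brass hammer with rosewood grip, 140 mm long, lying on the counter; point near its middle, 10 mm up. Bystander.
- ball0_center (a point): Lime acrylic ball 1 of 5, 30 mm diameter, in a cell of an open white rack on the counter; point at its centre. Bystander.
- ball1_center (a point): Lime acrylic ball 2 of 5, 30 mm diameter, in a cell of an open white rack on the counter; point at its centre. Bystander.
- ball2_center (a point): Lime acrylic ball 3 of 5, 30 mm diameter, in a cell of an open white rack on the counter; point at its centre. Bystander.
- ball3_center (a point): Lime acrylic ball 4 of 5, 30 mm diameter, in a cell of an open white rack on the counter; point at its centre. Bystander.
- ball4_center (a point): Lime acrylic ball 5 of 5, 30 mm diameter, in a cell of an open white rack on the counter; point at its centre. Bystander.

How it is judged:
On the way, in this order (a step that is already met when the one before it is completed fails the run):
1. the pawl is lifted clear while the wheel has not yet been turned (value of joint pawl above 0.3 rad and value of joint wheel below 0.2 rad), for 0.2 s.
2. the wheel is turned backwards until the jaw bears on the buffer with 5 to 15 N, the pawl still lifted (contact force between jaw and anything else between 5 and 15 N and value of joint pawl above 0.2 rad and value of joint wheel above 0.9 rad), for 0.2 s.
At the end, for the whole second after the job is handed in: The jaw stands against the sprung buffer, bearing on it with 5 to 15 N and at rest, the wheel turned back more than 0.9 rad, and the pawl is down on the teeth (below 0.12 rad) (contact force between jaw and anything else between 5 and 15 N and value of joint pawl below 0.12 rad and value of joint wheel above 0.9 rad and velocity of joint wheel between -0.05 and 0.05 rad/s and linear speed of jaw below 0.005 m/s); the robot touches nothing.
It fails at once if the jaw is pressed with more than 20 N (by the buffer or anything else) (contact force between jaw and anything else above 20 N).
It fails at once if a bystander (navy frame, spacer block, hammer, lime balls) is moved by more than 20 mm (distance of any of frame_center, spacer_center, hammer_center, ball0_center, ball1_center, ball2_center, ball3_center, ball4_center from where it was at the start of the episode above 0.02 m).
It also fails if it takes over 72 s, if anything falls off the work surface, if the arm or the gripper's body presses on something with over 40 N, if the wrist force passes 120 N, or if a joint passes its speed limit or range.

ROBOT

A 6-joint arm with a two-finger parallel gripper is mounted at the origin on the work surface. World frame = base frame: x ahead of the robot, y to its left, z up, the work surface at z = 0. Lengths are in m, angles in rad, forces in N, time in s.
With the tool pointing down it reaches from about 0.3 to 0.775 m from the base axis. Payload 14.6 kg.
Tool frame: the origin (TCP) lies at the very end of the fingers, on their centre line; the grasp point (between the pads) lies 19 mm behind it; z points along the fingers, y is the direction in which the jaws open and shut (so a half turn about z gives the same grasp; the last joint's range is limited). The gripper opens to 85 mm and grips with 20 to 120 N. Pads are 22 mm wide; open, the fingers measure 114 mm over their backs; the gripper's body (76 mm by 85 mm) begins 54 mm behind the grasp point. The pads swing forward as they close: fully open they stand 13 mm farther back than shut.
Start: joints at [1.252, 0.3, 1.521, -0, 1.321, -0.067], TCP at [0.137, 0.533, 0.231] pointing down, gripper open.
Joint ranges: [-3.03, 3.03], [-0.79, 2.21], [0.23, 2.52], [-1.04, 4.18], [0, 3.07], [-2.55, 2.55]. Speed limits (rad/s): [2.22, 2.22, 2.57, 3.14, 3.14, 3.14].

INTERFACE

Orientations are given as a unit quaternion [w, x, y, z].
In Python, from station import robot gives the robot as it stands. The module is installed in compiled form; this text tells all that it offers.
- The arm moves only by the tool step_arm, never from a script. Its argument "moves" is a list of rows, each a list of 2 entries, a list of its own where there are three numbers: the shift along the world's x, y, z in m, then the turn, a rotation vector about the world's x, y, z in rad. A call has 1 to 12 rows; each row shifts and turns the commanded pose from where the row before left it; what a row does not reach is not made up. A row lasts 1/8 s, in which the tool goes at most 62.5 mm and 10.7 degrees, less where a joint would pass 70% of its speed; a pose out of reach is approached as far as the arm can. A call is refused whole if a number of a shift passes 0.0625 or a number of a turn 0.188, either way. A call with a gripper value outside its range is refused whole. "claw" is the closure in counts, from 0 (fully open) to 255 (shut), set as the call begins (left out, the last holds). The fingers move at their own pace and stop on an object; the grip force is fixed at half the most. Time passes only in rows, so rows that do not move let the fingers close. It gives the time, the measured TCP pose, the force and the opening at its end, in the units of the state.
- robot.state(): the state, without advancing time (a new reading comes with each control period).
- robot.camera(name): name is "side" or "top"; returns a dict with "image" (480x640x3 uint8, red, green, blue), "intrinsics" (3x3 intrinsics, pixels), "rvec" (rotation vector, rad) and "tvec" (3), from world to camera coordinates, as OpenCV has them. Camera axes: x right, y down, z forward; pixel columns grow to the right and rows downward; lengths in m; the calibration is good to about 2 mm. A picture is of the moment at which its call begins. There is no depth.
- robot.finish_job(): hands the job in, once; it reports no verdict.
The state is a dict: "time_s": time; "joint_positions": joint angles; "dq": joint speeds; "joint_torque": joint torques, N m; "eef_pos": TCP position; "orientation": TCP orientation; "ft_force": force on the tool from outside, world axes, zero at the start; "torque": the same for the moment, N m; "opening": finger opening in m.
Only numpy, scipy, OpenCV 4.12 (cv2) and the standard library are available. Lean on these libraries where they do the work, as an engineer would, in place of code of your own. Each camera call takes 0.05 s, during which the arm holds its last target.

## Working session

There is one attempt and no reset: what is moved stays moved. The work goes in short steps, Python scripts to look and compute and a tool call to move; the robot and the scene stay as the last step left them, time stands still between calls to the robot, and variables do not carry over. Pictures are saved under pics/ and viewed, and the job is handed in when it is done.

Besides the shell and the picture viewer there is one more tool, called after "Emit:" in YAML: its name, and indented under it one key for each argument. step_arm: Moves the arm, as the interface text tells. Its arguments: {"type":"object","properties":{"moves":{"type":"array","items":{"type":"array"}},"claw":{"type":"number"}},"required":["moves"]}

```bash
mkdir -p pics
cat > h.py <<'E'
import numpy as np, cv2
from station import robot
def snap(name,fn):
    c=robot.camera(name); cv2.imwrite('pics/'+fn,c['image'][:,:,::-1])
    np.savez('pics/'+fn[:-4]+'.npz',**{k:np.array(c[k]) for k in('intrinsics','rvec','tvec')}); return c
def cal(fn):
    return np.load('pics/'+fn+'.npz')
def proj(c,P):
    return cv2.projectPoints(np.array(P,float).reshape(-1,3),c['rvec'],c['tvec'],c['intrinsics'],None)[0].reshape(-1,2)
def back(c,uv,z):
    R=cv2.Rodrigues(c['rvec'])[0];t=np.array(c['tvec']).ravel();o=-R.T@t
    d=R.T@np.linalg.inv(c['intrinsics'])@np.array([uv[0],uv[1],1.]);return o+d*(z-o[2])/d[2]
E
python3 - <<'E'
from h import *
print(robot.state())
for n in('side','top'):
    c=snap(n,n+'0.png');R=cv2.Rodrigues(c['rvec'])[0];print(n,-R.T@np.ravel(c['tvec']),R[2],c['intrinsics'][0])
E
```

```text
{'time_s': 0.0, 'joint_positions': array([ 1.25236116e+00,  3.00488915e-01,  1.52159820e+00, -6.04868946e-06,
        1.32067316e+00, -6.65775241e-02]), 'dq': array([-0.00064804, -0.00222351, -0.00123157, -0.0011412 ,  0.00036615,
        0.00074499]), 'joint_torque': array([-2.77080781e-04, -5.43496799e+01, -3.61788225e+01, -1.07746221e-04,
        4.09296714e-03,  1.90255150e-05]), 'eef_pos': array([0.13698091, 0.53242796, 0.23070429]), 'orientation': array([-1.08818105e-04,  1.25595490e-01,  9.92081364e-01, -5.73583807e-04]), 'ft_force': array([0.23565843, 0.15401357, 0.13929534]), 'torque': array([ 0.00795417, -0.01630098, -0.03213728]), 'opening': 0.0855710135949224}
side [ 0.27412198 -0.92655648  0.63535433] [ 0.27046319  0.81849657 -0.5068659 ] [443.29681932   0.         316.78152219]
top [ 0.39740646 -0.01833971  1.14403423] [ 0.14805863  0.00711696 -0.98895298] [460.89168915   0.         317.08455861]
```

View pics/side0.png

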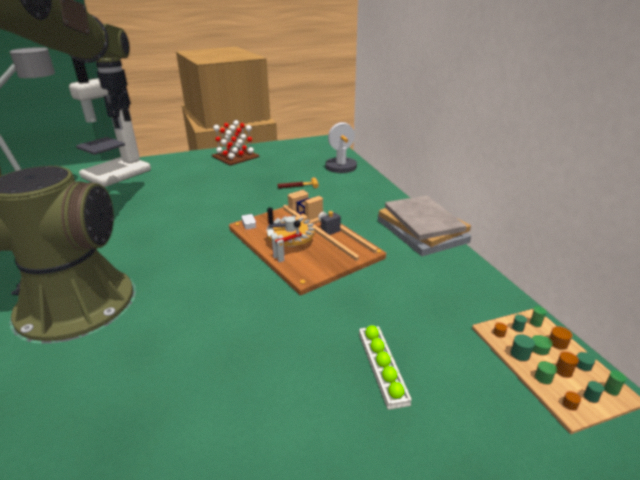

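View pics/top0.png

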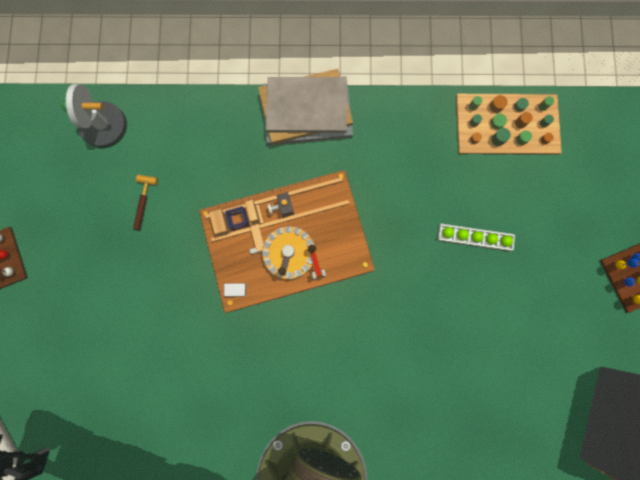

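The top view shows the board with corners near (200,210), (345,171), (374,270) and (226,311). The wheel hub is near (288,251), the knob near (311,249), and the crank near (284,270). I'll enlarge it next.

Run:
```python
from h import *
a=cv2.imread('pics/top0.png')[160:320,190:390];cv2.imwrite('pics/t0z.png',cv2.resize(a,None,fx=4,fy=3.75 if 0 else 3.7,interpolation=cv2.INTER_CUBIC))
a=cv2.imread('pics/side0.png')[170:300,220:395];cv2.imwrite('pics/s0z.png',cv2.resize(a,None,fx=4.5,fy=4.5,interpolation=cv2.INTER_CUBIC))
# pose fit of the board by corners
c=cal('top0')
px=np.array([[200,210],[345,171],[374,270],[226,311]],float)
loc=np.array([[.110,.190],[.110,-.190],[-.155,-.190],[-.155,.190]])
W=np.array([back(c,p,.02)[:2] for p in px]);print(W)
def fit(loc,W):
    lc=loc-loc.mean(0);wc=W-W.mean(0)
    th=np.arctan2((lc[:,0]*wc[:,1]-lc[:,1]*wc[:,0]).sum(),(lc*wc).sum())
    R=np.array([[np.cos(th),-np.sin(th)],[np.sin(th),np.cos(th)]]);return th,W.mean(0)-R@loc.mean(0),R
th,t,R=fit(loc,W);print(th,t,W-(loc@R.T+t))
S=lambda x,y,z:np.r_[R@[x,y]+t,z]
for n,p in dict(axle=(-.06,0,.089),crank=(-.06-.05*.866,.025,.107),cranktop=(-.06-.05*.866,.025,.123),knob=(-.072,-.054,.102)).items():
    print(n,S(*p),np.linalg.norm(S(*p)[:2]),proj(c,S(*p)),proj(cal('side0'),S(*p)))
```

```text
[[ 0.63523442  0.28217026]
 [ 0.73780542 -0.07931153]
 [ 0.48857138 -0.14966331]
 [ 0.38706655  0.20811441]]
0.2784488419515945 [0.58380281 0.07151191] [[-0.00210725 -0.00225851]
 [-0.00398478  0.00162321]
 [ 0.00157416  0.00411055]
 [ 0.00451786 -0.00347525]]
axle [0.52611383 0.05502004 0.089     ] 0.52898295799576 [[288.47405299 250.71127339]] [[290.02563551 218.62495136]]
crank [0.47761001 0.06715547 0.107     ] 0.4823081759696831 [[282.18925697 271.08595445]] [[270.20397363 213.42463717]]
cranktop [0.47761001 0.06715547 0.123     ] 0.4823081759696831 [[281.60534123 270.52413996]] [[269.78793799 207.85561348]]
knob [ 5.29418724e-01 -1.98418317e-04  1.02000000e-01] 0.5294187616122177 [[312.33488901 248.74091462]] [[297.13843803 223.77092964]]
```

View pics/t0z.png

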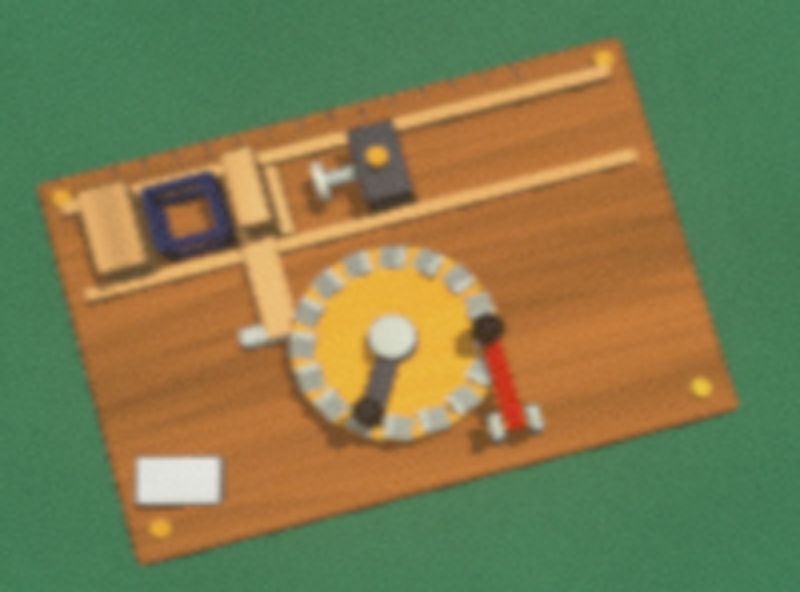

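View pics/s0z.png

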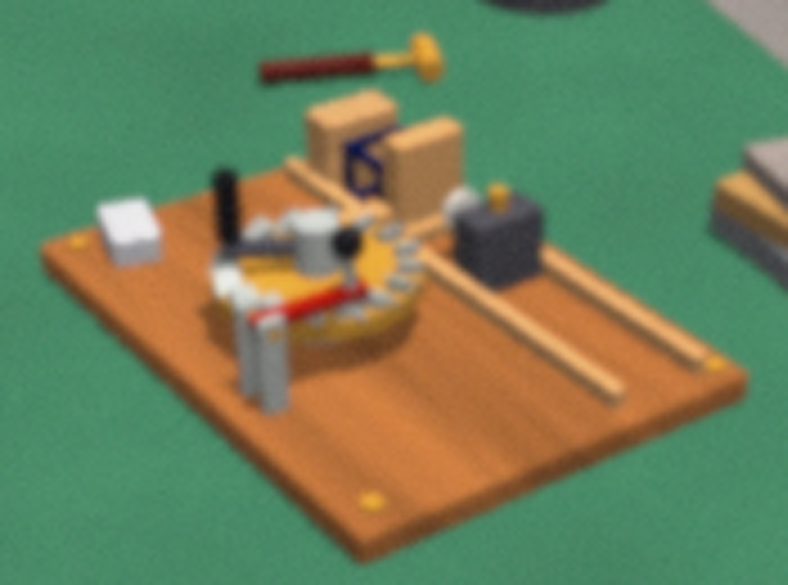

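```bash
cat >> h.py <<'E'
TH=0.27845;T0=np.array([.58380,.07151]);RS=np.array([[np.cos(TH),-np.sin(TH)],[np.sin(TH),np.cos(TH)]])
def S(x,y,z): return np.r_[RS@[x,y]+T0,z]
def inv(P): return np.r_[RS.T@(np.array(P[:2])-T0),P[2]]
E
python3 - <<'E'
from h import *
c=cal('top0')
z=lambda u,v:(190+u/4,160+v/3.7)
for n,p,h in [('plunger face',z(310,182),.052),('buffer front top',z(350,135),.075),('jaw topR1',z(246,148),.09),('jaw topR2',z(272,228),.09),('jawL1',z(222,156),.09),('frame',z(187,215),.042),('hub',z(391,337),.089),('knob',z(488,327),.102),('cranktop',z(368,410),.123)]:
    print(n,inv(back(c,p,h)))
E
```

```text
plunger face [0.05645019 0.02396826 0.052     ]
buffer front top [ 0.07442228 -0.00798874  0.075     ]
jaw topR1 [0.07875784 0.05250888 0.09      ]
jaw topR2 [0.02475604 0.05066741 0.09      ]
jawL1 [0.07751575 0.06733912 0.09      ]
frame [0.05752285 0.10231659 0.042     ]
hub [-0.06037822  0.00183248  0.089     ]
knob [-0.07098946 -0.05348519  0.102     ]
cranktop [-0.10414643  0.02432082  0.123     ]
```

Emit:
step_arm:
  moves:
    - [[0.0327,-0.0444,-0.0067],[0,0,0.0442]]
    - [[0.0327,-0.0444,-0.0067],[0,0,0.0442]]
    - [[0.0327,-0.0444,-0.0067],[0,0,0.0442]]
    - [[0.0327,-0.0444,-0.0067],[0,0,0.0442]]
    - [[0.0327,-0.0444,-0.0067],[0,0,0.0442]]
    - [[0.0327,-0.0444,-0.0067],[0,0,0.0442]]
    - [[0.0327,-0.0444,-0.0067],[0,0,0.0442]]
    - [[0.0327,-0.0444,-0.0067],[0,0,0.0442]]
    - [[0.0327,-0.0444,-0.0067],[0,0,0.0442]]
    - [[0.0327,-0.0444,-0.0067],[0,0,0.0442]]
    - [[0.0327,-0.0444,-0.0067],[0,0,0.0442]]
    - [[0.0327,-0.0444,-0.0067],[0,0,0.0442]]
  claw: 135

```text
time_s: 1.6
eef_pos: [0.5302, -0.0019, 0.1505]
orientation: [-0.0, -0.139, 0.99, 0.0]
ft_force: [0.3, 0.1, 0.1]
opening: 0.0401
```

Emit:
step_arm:
  moves:
    - [[-0.0004,0.002,-0.0225],[0,0,0]]
    - [[0,0,-0.0225],[0,0,0]]
    - [[0,0,-0.0225],[0,0,0]]
    - [[0,0,0],[0,0,0]]

```text
time_s: 2.1
eef_pos: [0.5281, 0.0019, 0.0819]
orientation: [-0.002, -0.139, 0.99, 0.0]
ft_force: [0.6, -0.5, 1.2]
opening: 0.0404
```

Run:
```python
from h import *
print(robot.state()['ft_force'])
snap('side','s1.png');snap('top','t1.png')
a=cv2.imread('pics/top0.png');
a=cv2.imread('pics/s1.png')[170:300,220:395];b=cv2.imread('pics/t1.png')[160:320,190:390]
cv2.imwrite('pics/z1.png',np.hstack([cv2.resize(a,(400,300),interpolation=cv2.INTER_CUBIC),cv2.resize(b,(400,300),interpolation=cv2.INTER_CUBIC)]))
```

```text
[ 0.61451963 -0.51313674  1.15469363]
```

View pics/z1.png

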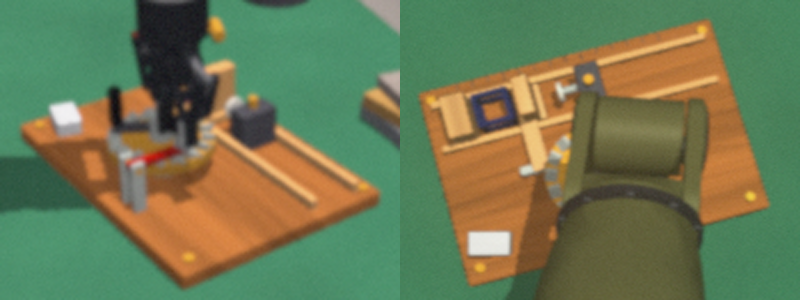

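The left (side) view shows the fingers straddling the knob with nothing displaced. The arm hides the wheel in the top view. I'll correct the small offset and check.

Emit:
step_arm:
  moves:
    - [[0.0015,-0.0018,0.001],[0,0,0]]
    - [[0,0,0],[0,0,0]]

```text
time_s: 2.45
eef_pos: [0.531, -0.0001, 0.0852]
orientation: [0.001, -0.139, 0.99, -0.0]
ft_force: [-0.9, -0.1, -0.4]
opening: 0.0405
```

Emit:
step_arm:
  moves:
    - [[0,0,0],[0,0,0]]
    - [[0,0,0],[0,0,0]]
    - [[0,0,0],[0,0,0]]

```text
time_s: 2.82
eef_pos: [0.5305, 0.0001, 0.0844]
orientation: [-0.0, -0.139, 0.99, -0.0]
ft_force: [-0.1, -0.6, 0.2]
opening: 0.0403
```

Emit:
step_arm:
  moves:
    - [[-0.0004,0,-0.001],[0,0,0]]
    - [[0,0,0],[0,0,0]]
    - [[0,0,0],[0,0,0]]
    - [[0,0,0],[0,0,0]]
    - [[0,0,0],[0,0,0]]
  claw: 255

```text
time_s: 3.45
eef_pos: [0.5298, 0.0022, 0.0839]
orientation: [-0.0, -0.139, 0.99, 0.002]
ft_force: [-5.7, 18.6, 10.4]
opening: 0.017
```

Run:
```python
from h import *
s=robot.state();print(s['ft_force'],s['torque'],s['eef_pos'],inv(s['eef_pos']))
c=snap('side','s2.png')
P=[S(-.072,-.054,.102),s['eef_pos'],s['eef_pos']+[0,0,.019]];print(proj(c,P))
a=cv2.imread('pics/s2.png')[180:270,240:340]
cv2.imwrite('pics/z2.png',cv2.resize(a,(660,594),interpolation=cv2.INTER_CUBIC))
```

```text
[-5.65725983 18.55474237 10.43807915] [3.0801876  1.06100866 0.08182617] [0.52976746 0.00223436 0.08388017] [-0.07099285 -0.05175563  0.08388017]
[[297.13760851 223.77147772]
 [297.25151942 229.63342508]
 [296.98148061 222.98875088]]
```

View pics/z2.png

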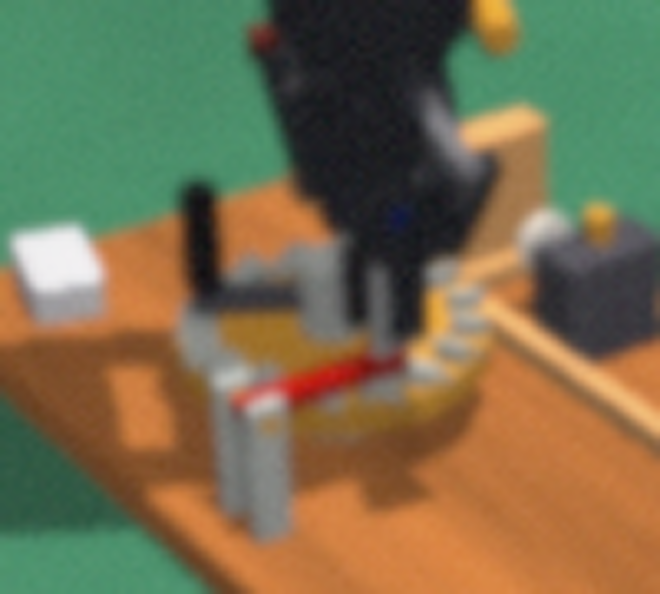

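Run:
```python
from h import *
a=np.linspace(0,.64,9);x=58*np.cos(a)-31*np.sin(a);z=58*np.sin(a)+31*np.cos(a)
for dx,dz in zip(np.diff(x),np.diff(z)):print(np.round([dx*.9615,dx*.2749,dz],1))
```

```text
[-2.6 -0.7  4.5]
[-2.9 -0.8  4.3]
[-3.2 -0.9  4.1]
[-3.5 -1.   3.8]
[-3.8 -1.1  3.5]
[-4.1 -1.2  3.1]
[-4.3 -1.2  2.8]
[-4.5 -1.3  2.4]
```

Emit:
step_arm:
  moves:
    - [[-0.0005,0.002,0],[0,0,0]]
    - [[-0.0026,-0.0007,0.0045],[0,0,0]]
    - [[-0.0029,-0.0008,0.0043],[0,0,0]]
    - [[-0.0032,-0.0009,0.0041],[0,0,0]]
    - [[-0.0035,-0.001,0.0038],[0,0,0]]
    - [[-0.0038,-0.0011,0.0035],[0,0,0]]
    - [[-0.0041,-0.0012,0.0031],[0,0,0]]
    - [[-0.0043,-0.0012,0.0028],[0,0,0]]
    - [[-0.0045,-0.0013,0.0024],[0,0,0]]
    - [[0,0,0],[0,0,0]]
    - [[0,0,0],[0,0,0]]

```text
time_s: 4.88
eef_pos: [0.504, -0.0051, 0.1152]
orientation: [0.005, -0.139, 0.99, -0.0]
ft_force: [9.4, 13.7, 21.7]
opening: 0.0164
```

Run:
```python
from h import *
s=robot.state();print(s['ft_force'],s['torque'],s['eef_pos'],inv(s['eef_pos']))
c=snap('side','s3.png')
a=cv2.imread('pics/s3.png')[180:270,240:340]
cv2.imwrite('pics/z3.png',cv2.resize(a,(660,594),interpolation=cv2.INTER_CUBIC))
```

```text
[ 9.36349692 13.69325076 21.6732776 ] [ 1.88990017 -1.55227022  0.50978128] [ 0.50400884 -0.00512538  0.11521587] [-0.09778226 -0.05175174  0.11521587]
```

View pics/z3.png

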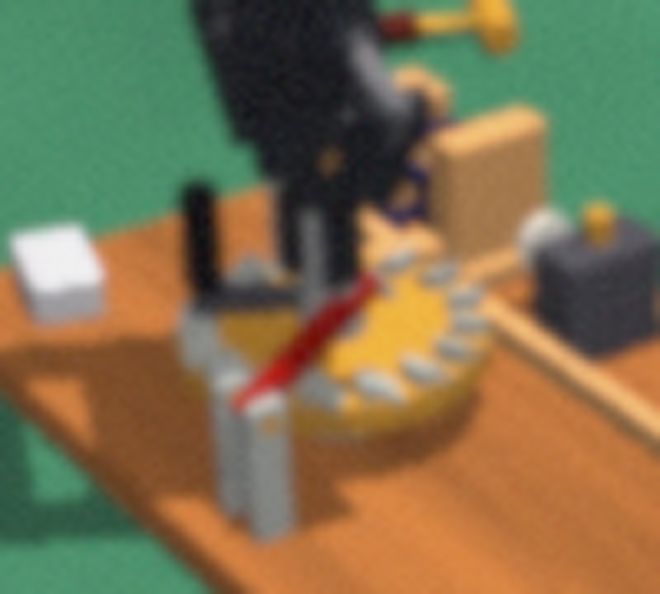

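The pawl is lifted to about 0.6 rad in the side view and the wheel hasn't moved (crank still at (197,230)). I'll release and go up.

Emit:
step_arm:
  moves:
    - [[0,0,0],[0,0,0]]
    - [[0,0,0],[0,0,0]]
    - [[0,0,0],[0,0,0]]
    - [[0,0,0.02],[0,0,0]]
    - [[0,0,0.03],[0,0,0]]
    - [[0,0,0.03],[0,0,0]]
    - [[0,0,0],[0,0,0]]
  claw: 135

```text
time_s: 5.8
eef_pos: [0.5014, -0.0063, 0.1936]
orientation: [0.002, -0.139, 0.99, -0.0]
ft_force: [0.0, 0.6, -0.4]
opening: 0.0402
```

Run:
```python
from h import *
s=robot.state();print(s['ft_force'],s['eef_pos'],inv(s['eef_pos']),s['joint_positions'])
c=snap('side','s4.png')
for a in(0,.3,.5,.6,.7): print(a,proj(c,S(-.130+.058*np.cos(a)-.031*np.sin(a),-.052,.071+.058*np.sin(a)+.031*np.cos(a))))
a=cv2.imread('pics/s4.png')[180:270,240:340]
cv2.imwrite('pics/z4.png',cv2.resize(a,(660,594),interpolation=cv2.INTER_CUBIC))
```

```text
[ 0.03675418  0.56652802 -0.4104574 ] [ 0.50142538 -0.00633399  0.19357833] [-0.10059841 -0.05220369  0.19357833] [-8.56444644e-02  2.26046034e-01  1.70551826e+00 -8.28278857e-05
  1.20676079e+00 -1.93481289e+00]
0 [[296.70417485 223.4538729 ]]
0.3 [[292.42089886 219.19924105]]
0.5 [[288.71154302 217.391702  ]]
0.6 [[286.64843683 216.83535427]]
0.7 [[284.47217519 216.52299373]]
```

View pics/z4.png

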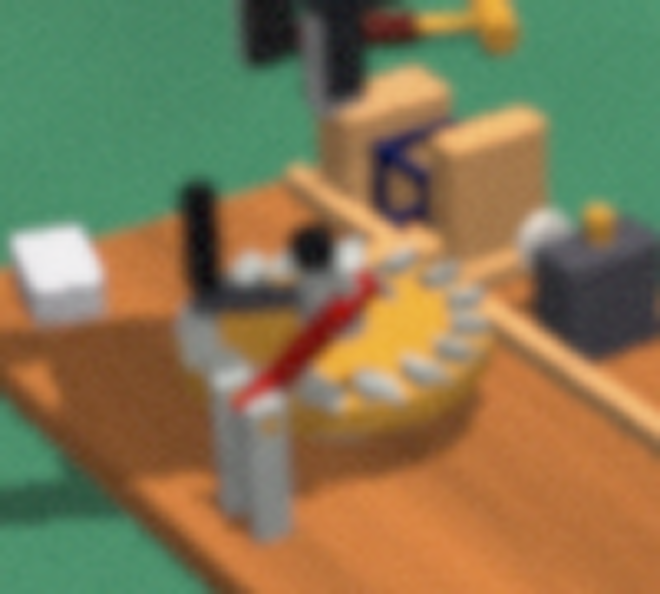

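Emit:
step_arm:
  moves:
    - [[-0.008,0.0248,0],[0,0,0]]
    - [[-0.008,0.0248,0],[0,0,0]]
    - [[-0.0081,0.0248,0],[0,0,0]]
    - [[0,0,-0.02],[0,0,0]]
    - [[0,0,-0.02],[0,0,0]]
    - [[0,0,0],[0,0,0]]
    - [[0,0,0],[0,0,0]]

```text
time_s: 6.72
eef_pos: [0.4767, 0.0682, 0.152]
orientation: [-0.0, -0.139, 0.99, -0.0]
ft_force: [-0.4, -0.2, 0.7]
opening: 0.0406
```

Run:
```python
from h import *
s=robot.state();print(s['ft_force'],s['eef_pos'],inv(s['eef_pos']),s['joint_positions'])
c=snap('side','s5.png')
a=cv2.imread('pics/s5.png')[170:260,230:330]
cv2.imwrite('pics/z5.png',cv2.resize(a,(660,594),interpolation=cv2.INTER_CUBIC))
```

```text
[-0.41560247 -0.22706251  0.69202477] [0.47671214 0.06815076 0.15203821] [-0.10388646  0.02620492  0.15203821] [ 6.59309347e-02  2.34153305e-01  1.80101260e+00 -2.11231077e-05
  1.10663262e+00 -1.78325292e+00]
```

View pics/z5.png

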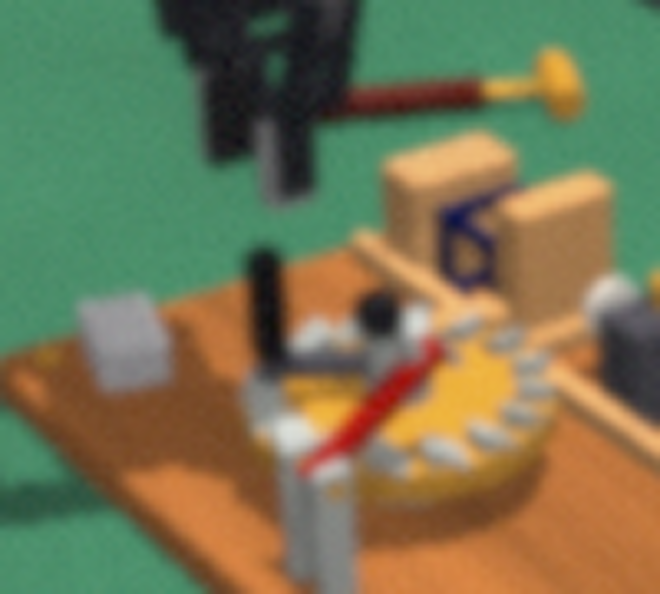

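The fingers sit centred over the black crank post, whose top is near (263,258), so it lies between them. I'll descend and close.

Emit:
step_arm:
  moves:
    - [[0.0005,0,-0.021],[0,0,0]]
    - [[0,0,-0.021],[0,0,0]]
    - [[0,0,-0.021],[0,0,0]]
    - [[0,0,0],[0,0,0]]
    - [[0,0,0],[0,0,0]]

```text
time_s: 7.4
eef_pos: [0.4777, 0.0683, 0.09]
orientation: [0.001, -0.139, 0.99, -0.0]
ft_force: [0.3, -0.1, 0.2]
opening: 0.0403
```

Emit:
step_arm:
  moves:
    - [[0,0,0],[0,0,0]]
    - [[0,0,0],[0,0,0]]
    - [[0,0,0],[0,0,0]]
    - [[0,0,0],[0,0,0]]
    - [[0,0,0],[0,0,0]]
  claw: 255

```text
time_s: 8.02
eef_pos: [0.4771, 0.0685, 0.09]
orientation: [0.0, -0.139, 0.99, 0.0]
ft_force: [-7.6, 2.1, 11.5]
opening: 0.0143
```

Run:
```python
from h import *
s=robot.state();print(s['ft_force'],s['torque'],s['eef_pos'],inv(s['eef_pos']))
c=snap('side','s6.png');snap('top','t6.png')
a=cv2.imread('pics/s6.png')[170:260,230:330];b=cv2.imread('pics/t6.png')[160:320,190:390]
cv2.imwrite('pics/z6.png',np.hstack([cv2.resize(a,(400,360),interpolation=cv2.INTER_CUBIC),cv2.resize(b,(400,360),interpolation=cv2.INTER_CUBIC)]))
```

```text
[-7.57220876  2.08921589 11.49036914] [ 0.29171033  1.12578107 -0.00575172] [0.47709996 0.06851232 0.09002707] [-0.10341419  0.02644597  0.09002707]
```

View pics/z6.png

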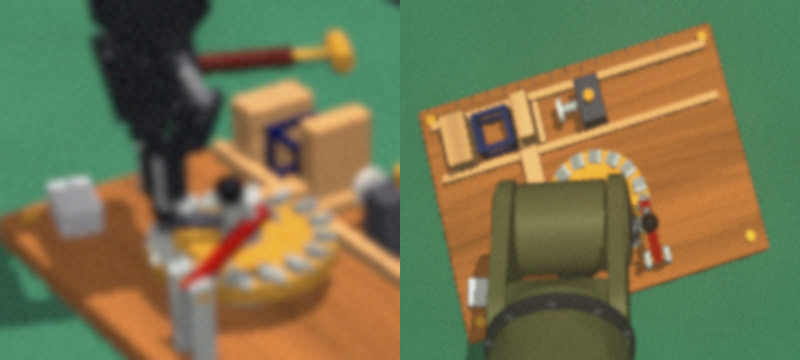

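```bash
cat >> h.py <<'E'
def crank(th): 
    p=np.deg2rad(150)-th; return S(-.060+.05*np.cos(p),.001+.05*np.sin(p),0)
def theta(P):
    q=inv(P)-[-.06,.001,0]; return np.deg2rad(150)-np.arctan2(q[1],q[0]), np.hypot(q[0],q[1])
def rows(a,b,n):
    P=np.array([crank(t) for t in np.linspace(a,b,n+1)]); print([[[round(float(v),4) for v in d],[0,0,0]] for d in np.diff(P,axis=0)])
E
python3 - <<'E'
from h import *
s=robot.state();print(theta(s['eef_pos']),crank(0))
rows(0,.9,10)
E
```

```text
(np.float64(0.006640590171467231), np.float64(0.05031259348660726)) [0.47733111 0.06811457 0.        ]
[[[0.0013, 0.0043, 0.0], [0, 0, 0]], [[0.0017, 0.0042, 0.0], [0, 0, 0]], [[0.002, 0.004, 0.0], [0, 0, 0]], [[0.0024, 0.0038, 0.0], [0, 0, 0]], [[0.0027, 0.0036, 0.0], [0, 0, 0]], [[0.003, 0.0033, 0.0], [0, 0, 0]], [[0.0033, 0.003, 0.0], [0, 0, 0]], [[0.0036, 0.0027, 0.0], [0, 0, 0]], [[0.0038, 0.0024, 0.0], [0, 0, 0]], [[0.004, 0.002, 0.0], [0, 0, 0]]]
```

Emit:
step_arm:
  moves:
    - [[0.0013,0.0043,0.0],[0,0,0]]
    - [[0.0017,0.0042,0.0],[0,0,0]]
    - [[0.002,0.004,0.0],[0,0,0]]
    - [[0.0024,0.0038,0.0],[0,0,0]]
    - [[0.0027,0.0036,0.0],[0,0,0]]
    - [[0.003,0.0033,0.0],[0,0,0]]
    - [[0.0033,0.003,0.0],[0,0,0]]
    - [[0.0036,0.0027,0.0],[0,0,0]]
    - [[0.0038,0.0024,0.0],[0,0,0]]
    - [[0.004,0.002,0.0],[0,0,0]]
    - [[0,0,0],[0,0,0]]

```text
time_s: 9.5
eef_pos: [0.5047, 0.1031, 0.0901]
orientation: [0.0, -0.139, 0.99, 0.001]
ft_force: [-9.2, 13.2, 11.4]
opening: 0.0146
```

```bash
cat >> h.py <<'E'
def look(tag):
    s=robot.state();th,r=theta(s['eef_pos']);p=np.deg2rad(150)-th
    f=RS.T@s['ft_force'][:2];tan=np.array([np.sin(p),-np.cos(p)]);rad=np.array([np.cos(p),np.sin(p)])
    print('t',s['time_s'],'th',th,'r',r,'F stand',f,'tan',f@tan,'rad',f@rad,'fz',s['ft_force'][2],'tq',s['torque'])
    if tag:
        snap('side','s%s.png'%tag);snap('top','t%s.png'%tag)
        a=cv2.imread('pics/s%s.png'%tag)[180:260,240:340];b=cv2.imread('pics/t%s.png'%tag)[165:265,195:320]
        cv2.imwrite('pics/z%s.png'%tag,np.vstack([cv2.resize(b,(750,600),interpolation=cv2.INTER_CUBIC)]))
        cv2.imwrite('pics/y%s.png'%tag,np.vstack([cv2.resize(a,(750,600),interpolation=cv2.INTER_CUBIC)]))
E
python3 -c "
from h import *
look('7')"
```

```text
t 9.5 th 0.9041754321248743 r 0.05167027208509517 F stand [-5.21010128 15.18900434] tan -2.991939799324899 rad 15.77654285803451 fz 11.397517789058954 tq [ 2.13047138  1.51023116 -0.04183911]
```

View pics/z7.png

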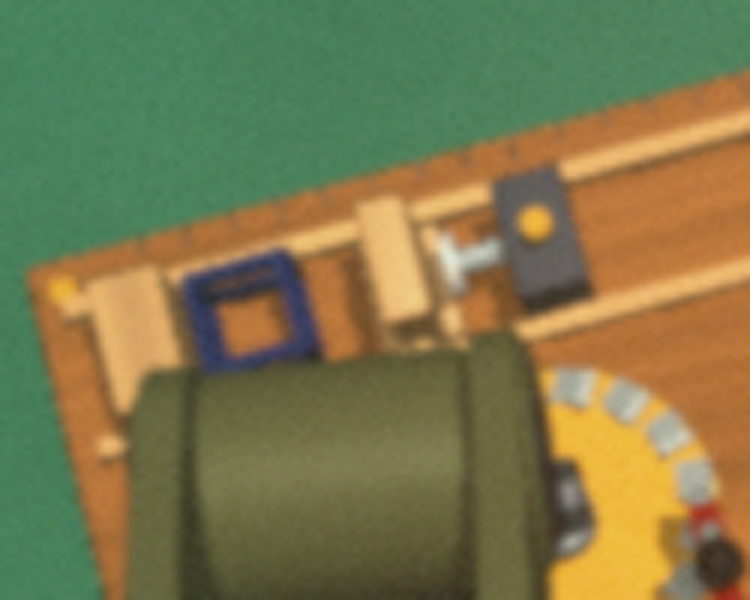

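View pics/y7.png

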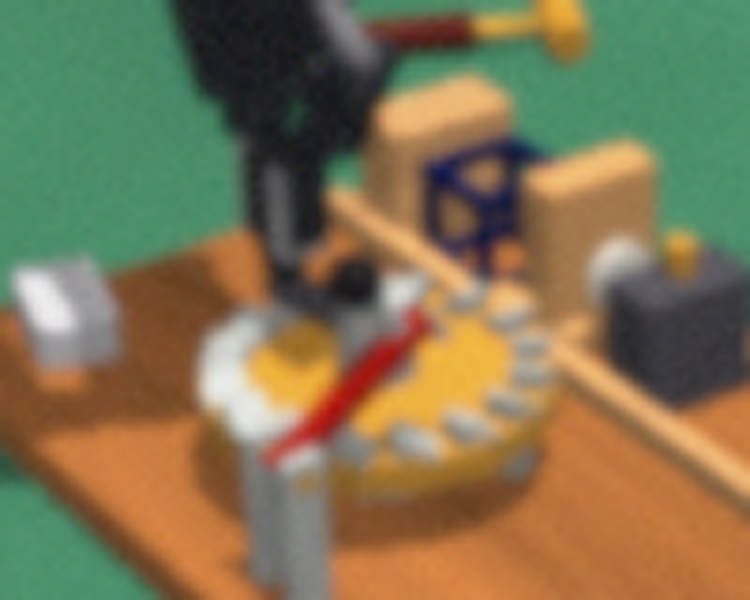

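```bash
sed -i 's/-.060+.05\*np.cos(p),.001+/-.0595+.05*np.cos(p),.0025+/; s/\[-.06,.001,0\]/[-.0595,.0025,0]/' h.py
python3 - <<'E'
from h import *
c=cal('t7');z=lambda u,v:(195+u/6,165+v/6)
look('')
for n,p,h in [('plungerL hi',z(437,235),.052),('plungerL lo',z(450,293),.052),('jawR1',z(404,197),.09),('jawR2',z(432,308),.09),('jawL1',z(358,206),.09),('jawL2',z(392,322),.09)]:
    print(n,inv(back(c,p,h)))
rows(.889,1.05,2)
E
```

```text
t 9.6 th 0.8899117936750487 r 0.05025948082411423 F stand [-4.1637511  15.03683652] tan -1.7570133314649585 rad 15.50342478287836 fz 9.497168838098107 tq [2.16395333 1.42898324 0.03843039]
plungerL hi [0.06826283 0.02005383 0.052     ]
plungerL lo [0.0437365  0.02103519 0.052     ]
jawR1 [0.07696027 0.02673152 0.09      ]
jawR2 [0.03125309 0.02732186 0.09      ]
jawL1 [0.07831014 0.04495712 0.09      ]
jawL2 [0.0300724  0.04368386 0.09      ]
[[[0.0037, 0.0016, 0.0], [0, 0, 0]], [[0.0038, 0.0013, 0.0], [0, 0, 0]]]
```

Emit:
step_arm:
  moves:
    - [[-0.0004,0.0014,0],[0,0,0]]
    - [[0.0025,0.001,0],[0,0,0]]
    - [[0.0025,0.001,0],[0,0,0]]
    - [[0,0,0],[0,0,0]]

```text
time_s: 10.1
eef_pos: [0.5096, 0.1054, 0.0901]
orientation: [0.0, -0.139, 0.99, 0.0]
ft_force: [-6.0, 2.3, 9.3]
opening: 0.0143
```

```bash
python3 -c "
from h import *
look('')
rows(1.0,1.4,10)"
```

```text
t 10.1 th 0.9977724181467904 r 0.050554929563261054 F stand [-5.10415232  3.81478102] tan -4.909449957356571 rad 4.0622932155711 fz 9.287314545784346 tq [ 0.46698372  0.96799247 -0.04988687]
[[[0.0019, 0.0006, 0.0], [0, 0, 0]], [[0.0019, 0.0005, 0.0], [0, 0, 0]], [[0.0019, 0.0004, 0.0], [0, 0, 0]], [[0.002, 0.0004, 0.0], [0, 0, 0]], [[0.002, 0.0003, 0.0], [0, 0, 0]], [[0.002, 0.0002, 0.0], [0, 0, 0]], [[0.002, 0.0001, 0.0], [0, 0, 0]], [[0.002, 0.0001, 0.0], [0, 0, 0]], [[0.002, -0.0, 0.0], [0, 0, 0]], [[0.002, -0.0001, 0.0], [0, 0, 0]]]
```

Emit:
step_arm:
  moves:
    - [[0.0019,0.0006,0],[0,0,0]]
    - [[0.0019,0.0005,0],[0,0,0]]

```text
time_s: 10.35
eef_pos: [0.513, 0.1065, 0.09]
orientation: [-0.0, -0.139, 0.99, 0.0]
ft_force: [-8.7, 2.0, 11.6]
opening: 0.0144
```

```bash
python3 -c "
from h import *
look('')"
```

```text
t 10.35 th 1.0684856240679899 r 0.05058041837131193 F stand [-7.82340298  4.31496755] tan -7.913480744584719 rad 4.147457261760837 fz 11.627390218192204 tq [ 0.37300773  1.548603   -0.00204523]
```

Emit:
step_arm:
  moves:
    - [[0.0019,0.0004,0],[0,0,0]]

```text
time_s: 10.48
eef_pos: [0.515, 0.1069, 0.09]
orientation: [-0.0, -0.139, 0.99, 0.0]
ft_force: [-9.4, 3.3, 11.4]
opening: 0.0145
```

```bash
python3 -c "
from h import *
look('')"
```

```text
t 10.475 th 1.107513644333642 r 0.05056543267060287 F stand [-8.16475718  5.75797688] tan -8.496997987062176 rad 5.255338493308718 fz 11.401550063617652 tq [ 0.46359345  1.52342618 -0.03147464]
```

Emit:
step_arm:
  moves:
    - [[0.002,0.0004,0],[0,0,0]]

```text
time_s: 10.6
eef_pos: [0.517, 0.1073, 0.0901]
orientation: [-0.0, -0.139, 0.99, 0.0]
ft_force: [-9.0, 2.1, 10.7]
opening: 0.0144
```

```bash
python3 -c "
from h import *
look('')"
```

```text
t 10.6 th 1.148490283094971 r 0.05057447754213216 F stand [-8.03566965  4.48502084] tan -8.44800457249351 rad 3.6494681043752712 fz 10.692068410874866 tq [4.57220207e-01 1.49353341e+00 1.02623017e-03]
```

Emit:
step_arm:
  moves:
    - [[0.002,0.0003,0],[0,0,0]]

```text
time_s: 10.72
eef_pos: [0.519, 0.1077, 0.09]
orientation: [-0.0, -0.139, 0.99, 0.0]
ft_force: [-8.2, 3.3, 11.3]
opening: 0.014
```

```bash
python3 -c "
from h import *
look('8')"
```

```text
t 10.725 th 1.1886882223904802 r 0.05059766858653312 F stand [-6.92828224  5.43018966] tan -7.624807267277706 rad 4.39890539271117 fz 11.283026369149901 tq [ 0.55221164  1.45712345 -0.03193332]
```

View pics/z8.png

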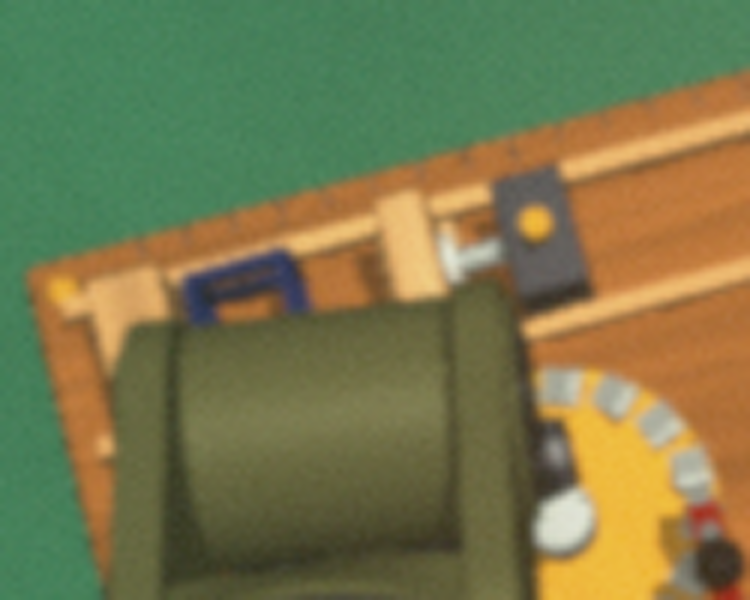

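Emit:
step_arm:
  moves:
    - [[0.002,0.0002,0],[0,0,0]]
    - [[0.002,0.0002,0],[0,0,0]]

```text
time_s: 11.08
eef_pos: [0.5229, 0.1081, 0.09]
orientation: [-0.0, -0.139, 0.99, 0.0]
ft_force: [-9.3, 2.8, 11.9]
opening: 0.0147
```

```bash
python3 -c "
from h import *
look('')"
```

```text
t 11.075 th 1.2660732704572497 r 0.050625345517073 F stand [-8.16156031  5.28412151] tan -9.114196776969758 rad 3.3859155226981192 fz 11.851580350349215 tq [0.44734756 1.61924337 0.02396472]
```

Emit:
step_arm:
  moves:
    - [[0.002,0.0001,0],[0,0,0]]

```text
time_s: 11.2
eef_pos: [0.5248, 0.1082, 0.09]
orientation: [-0.0, -0.139, 0.99, 0.0]
ft_force: [-11.1, 3.3, 11.7]
opening: 0.0146
```

```bash
python3 -c "
from h import *
look('9')"
```

```text
t 11.2 th 1.3037653678140027 r 0.05062684193860524 F stand [-9.809552    6.21638973] tan -11.065937161002928 rad 3.523612698208314 fz 11.683247119431417 tq [0.46748521 1.80193764 0.02634394]
```

View pics/z9.png

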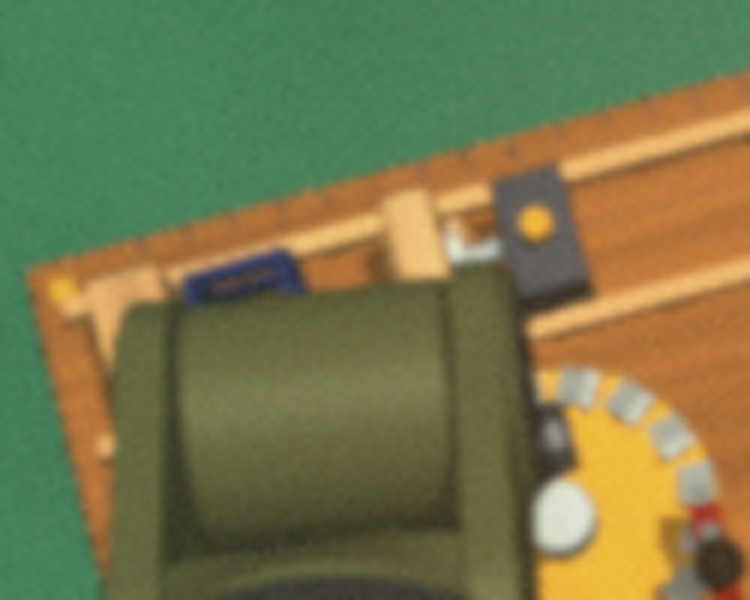

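View pics/y9.png

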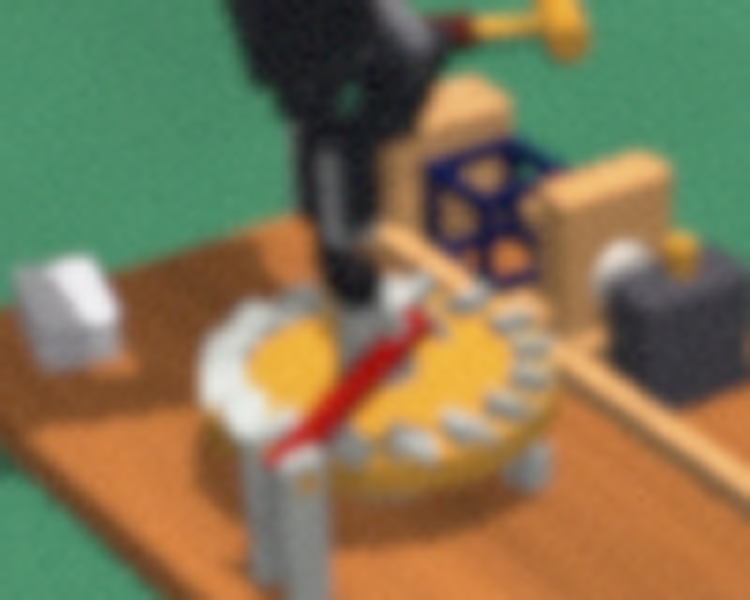

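Emit:
step_arm:
  moves:
    - [[0.002,0.0,0],[0,0,0]]

```text
time_s: 11.42
eef_pos: [0.5267, 0.1082, 0.09]
orientation: [-0.0, -0.139, 0.99, 0.0]
ft_force: [-11.0, 3.6, 12.6]
opening: 0.0141
```

```bash
python3 -c "
from h import *
look('')"
```

```text
t 11.425 th 1.3403766855543053 r 0.05063258284041365 F stand [-9.57973239  6.51666125] tan -11.05426137214528 rad 3.4700795521807946 fz 12.589775236667196 tq [0.58326808 1.8781992  0.00353206]
```

Emit:
step_arm:
  moves:
    - [[0.001,0.0,0],[0,0,0]]

```text
time_s: 11.55
eef_pos: [0.5277, 0.1082, 0.09]
orientation: [-0.0, -0.139, 0.99, 0.0]
ft_force: [-12.6, 3.4, 13.2]
opening: 0.0145
```

```bash
python3 -c "
from h import *
look('10')"
```

```text
t 11.55 th 1.3608849747101877 r 0.05065145124553782 F stand [-11.17385224   6.77379072] tan -12.718769515423547 rad 2.9953491532199004 fz 13.199578585811317 tq [ 5.56023482e-01  1.89370277e+00 -1.43720416e-03]
```

View pics/z10.png

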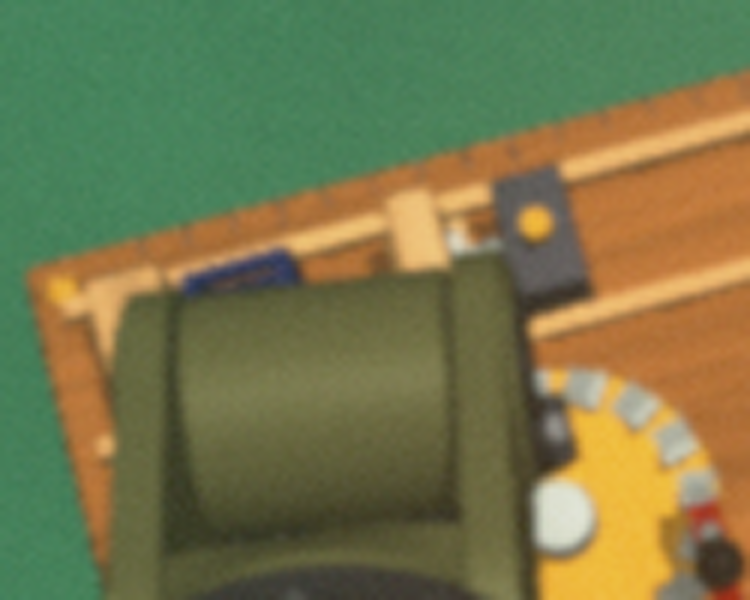

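```bash
cat > m.py <<'E'
from h import *
import sys
tag=sys.argv[1]
for n in('side','top'):
    c=None;acc=0
    for i in range(5): c=robot.camera(n);acc=acc+c['image'].astype(float)
    acc/=5;np.save('pics/avg_%s_%s.npy'%(n,tag),acc)
    ref=cv2.imread('pics/%s0.png'%n)[:,:,::-1].astype(float)
    P0=S(.055,.024,.052);print(n,'ref plunger px',proj(c,P0),'px per mm -y',proj(c,S(.055,.014,.052))/10-proj(c,P0)/10)
    u,v=proj(c,P0)[0].astype(int)
    cat=np.hstack([cv2.resize(x[v-20:v+20,u-25:u+25].astype(np.uint8)[:,:,::-1],(400,320),interpolation=cv2.INTER_CUBIC) for x in(ref,acc)])
    cv2.imwrite('pics/cmp_%s_%s.png'%(n,tag),cat);print(u,v)
E
python3 m.py a; python3 -c "
from h import *
look('')
import glob
a=cv2.vconcat([cv2.imread('pics/cmp_side_a.png')[:290],cv2.imread('pics/cmp_top_a.png')[:300]]);cv2.imwrite('pics/cmp_a.png',a)"
```

```text
side ref plunger px [[321.09642331 215.42625614]] px per mm -y [[0.2070163  0.13672422]]
321 215
top ref plunger px [[267.63837843 209.75806825]] px per mm -y [[ 0.39953332 -0.1088223 ]]
267 209
t 12.15 th 1.3624297555415235 r 0.05065060563580252 F stand [-8.07569979  6.12223294] tan -9.575885150277868 rad 3.316788626927152 fz 11.424516555025246 tq [ 0.53817186  1.62648619 -0.03934981]
```

View pics/cmp_a.png

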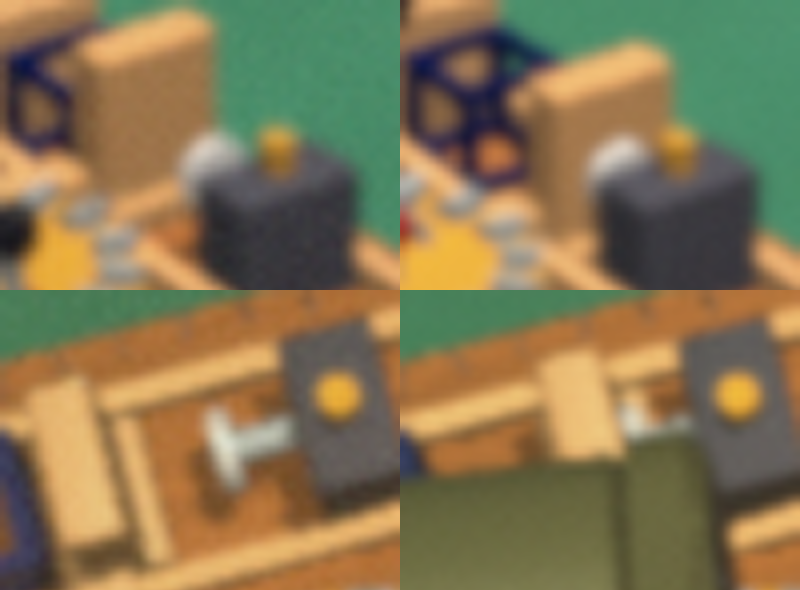

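Run:
```python
from h import *
A=cv2.imread('pics/side0.png')[:,:,::-1].astype(np.float32);B=np.load('pics/avg_side_a.npy').astype(np.float32)
s4=np.mean([cv2.imread('pics/%s.png'%n)[:,:,::-1].astype(np.float32) for n in('side0','s4','s5','s6')],0).astype(np.float32)
d=np.array([.207,.137]);k=np.linalg.norm(d);d/=k;n=np.array([-d[1],d[0]])
for nm,I in(('ref',s4),('now',B)):
    m=I[:,:,2]-0.0*I[:,:,0]
    for off in(-3,-2,-1,0,1):
        s=np.arange(-8,8,.5);p=np.array([296+213/8*1+0,189+6+160/8*1]) if 0 else np.array([322.6,215])
        q=p+n*off+s[:,None]*d
        pr=cv2.remap(m,q[:,0].astype(np.float32)[None],q[:,1].astype(np.float32)[None],cv2.INTER_CUBIC)[0]
        print(nm,off,np.round(pr[::1]).astype(int))
```

```text
ref -3 [ 74  75  76  76  75  75  76  82  90 102 116 136 149 155 159 161 157 154
 147 142 132 120 110  94  83  73  64  61  61  67  71  73]
ref -2 [ 73  74  76  75  75  76  79  87 106 125 147 164 177 181 179 174 170 163
 156 147 136 127 112 102  92  85  82  80  82  84  87  89]
ref -1 [ 74  74  75  75  75  77  85 100 121 150 169 183 191 189 182 173 163 157
 149 139 129 119 110 100  96  94  93  93  93  94  94  94]
ref 0 [ 75  75  75  76  76  80  90 105 129 154 177 188 189 183 174 164 154 144
 135 126 115 109 104  99  97  97  97  97  97  97  95  91]
ref 1 [ 74  74  75  75  77  81  90 110 130 155 173 181 181 171 160 151 140 127
 119 111 105 100  98  97  97  97  98  98  97  94  90  84]
now -3 [ 79  77  77  77  77  77  76  76  77  79  86 101 117 133 151 165 168 165
 155 145 132 118 108  92  82  73  65  63  63  67  72  76]
now -2 [ 75  75  76  76  76  76  76  78  82  88 101 119 144 165 180 190 190 181
 169 154 140 129 114 103  92  84  81  81  83  85  88  89]
now -1 [ 75  76  76  76  76  76  76  78  84 100 116 140 164 181 190 189 180 170
 157 142 130 119 112 103  98  95  94  95  96  96  95  95]
now 0 [ 73  75  77  77  77  77  78  81  91 109 135 156 175 188 187 179 166 150
 138 128 115 108 104 101  99  98  98  98  99  97  95  92]
now 1 [ 71  75  77  76  76  77  79  83  91 111 134 157 173 178 174 164 149 132
 120 111 105  99  98  98  98  98  99  99  97  95  92  87]
```

Emit:
step_arm:
  moves:
    - [[0.002,-0.0001,0],[0,0,0]]
    - [[0,0,0],[0,0,0]]
    - [[0,0,0],[0,0,0]]

```text
time_s: 12.52
eef_pos: [0.5298, 0.1081, 0.09]
orientation: [-0.0, -0.139, 0.99, 0.0]
ft_force: [-9.8, 3.2, 12.1]
opening: 0.0141
```

```bash
cat > m2.py <<'E'
from h import *
import sys
look('')
acc=0
for i in range(5): c=robot.camera('side');acc=acc+c['image'].astype(np.float32)
B=acc/5;np.save('pics/avg_side_%s.npy'%sys.argv[1],B)
ref=np.mean([cv2.imread('pics/%s.png'%n)[:,:,::-1].astype(np.float32) for n in('side0','s4','s5','s6')],0).astype(np.float32)
d=np.array([.207,.137]);k=np.linalg.norm(d);d/=k;n=np.array([-d[1],d[0]])
o=[]
for off in np.arange(-3,1.1,.5):
    x=[]
    for I in(ref,B):
        s=np.arange(-8,4,.05);q=np.array([322.6,215])+n*off+s[:,None]*d
        pr=cv2.remap(I[:,:,2].copy(),q[:,0].astype(np.float32)[None],q[:,1].astype(np.float32)[None],cv2.INTER_CUBIC)[0]
        x.append(s[np.argmax(pr>125)])
    o.append((x[1]-x[0])/k)
print('plunger shift mm',np.round(o,1),'mean',np.mean(o),'N',1.8*np.mean(o))
E
python3 m2.py b
```

```text
t 12.525 th 1.4027322936802475 r 0.05064888837743495 F stand [-8.55332764  5.78289474] tan -10.031384414984949 rad 2.4438928141981062 fz 12.054748901721752 tq [0.47924982 1.59419137 0.00622477]
plunger shift mm [5.  5.  4.8 4.8 5.2 5.2 5.  5.2 5.6] mean 5.125180655882213 N 9.225325180587983
```

Emit:
step_arm:
  moves:
    - [[0,0,0],[0,0,0]]
    - [[0,0,0],[0,0,0]]
    - [[0,0,0],[0,0,0]]
    - [[0,0,0.02],[0,0,0]]
    - [[0,0,0.03],[0,0,0]]
    - [[0,0,0.03],[0,0,0]]
    - [[0,0,0],[0,0,0]]
  claw: 135

```text
time_s: 13.65
eef_pos: [0.5311, 0.1076, 0.171]
orientation: [0.002, -0.139, 0.99, -0.0]
ft_force: [0.2, 0.6, -0.7]
opening: 0.0404
```

```bash
python3 m2.py c
python3 - <<'E'
from h import *
B=np.load('pics/avg_side_c.npy').astype(np.uint8)[:,:,::-1][170:270,230:355]
cv2.imwrite('pics/z11.png',cv2.resize(B,(750,600),interpolation=cv2.INTER_CUBIC))
s=robot.state();print(s['eef_pos'],inv(s['eef_pos']),S(-.1,-.052,0))
E
```

```text
t 13.65 th 1.4299439026034606 r 0.05033878930555339 F stand [0.37085074 0.49739712] tan 0.15825423035082017 rad 0.5999081291394106 fz -0.7084653257783389 tq [ 0.0406539   0.05580438 -0.01324881]
plunger shift mm [5.2 5.  5.  5.  5.2 5.2 5.2 5.4 5.6] mean 5.2370841636525665 N 9.42675149457462
[0.52983436 0.10746586 0.16781525] [-0.04200399  0.04940424  0.16781525] [ 0.50194475 -0.00597367  0.        ]
```

View pics/z11.png

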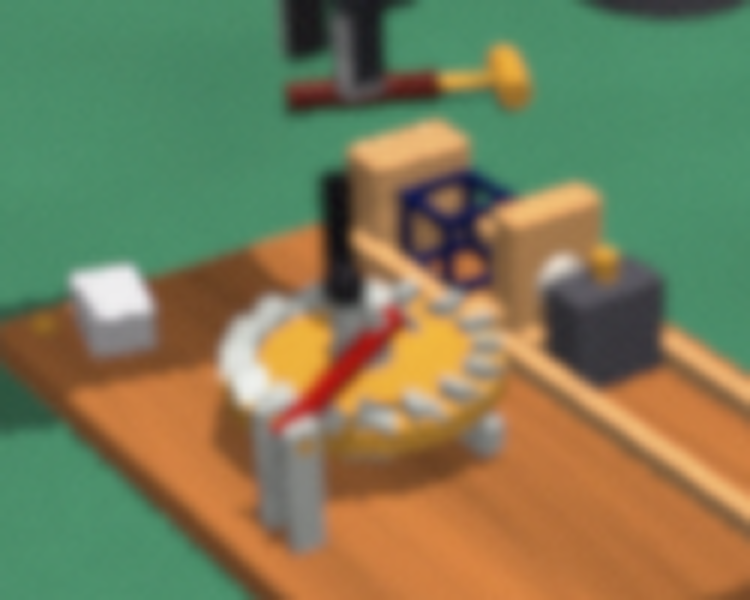

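The pawl is still raised, the crank post is free and upright, the jaw is on the plunger, and the frame is untouched. The plunger shift holds at 5.2 mm. Now to the knob.

Emit:
step_arm:
  moves:
    - [[-0.0086,-0.0375,0],[0,0,0]]
    - [[-0.0086,-0.0375,0],[0,0,0]]
    - [[-0.0086,-0.0376,0],[0,0,0]]
    - [[0,0,0],[0,0,0]]
    - [[0,0,0],[0,0,0]]
    - [[0,0,0],[0,0,0]]

```text
time_s: 14.65
eef_pos: [0.5045, -0.0043, 0.1686]
orientation: [-0.0, -0.139, 0.99, 0.0]
ft_force: [0.1, -0.1, -0.2]
opening: 0.0401
```

Run:
```python
from h import *
s=robot.state();print(s['eef_pos'],inv(s['eef_pos']))
c=snap('side','s12.png')
a=cv2.imread('pics/s12.png')[170:260,230:330]
cv2.imwrite('pics/z12.png',cv2.resize(a,(660,594),interpolation=cv2.INTER_CUBIC))
```

```text
[ 0.50454319 -0.00425786  0.16863779] [-0.09703003 -0.05106451  0.16863779]
```

View pics/z12.png

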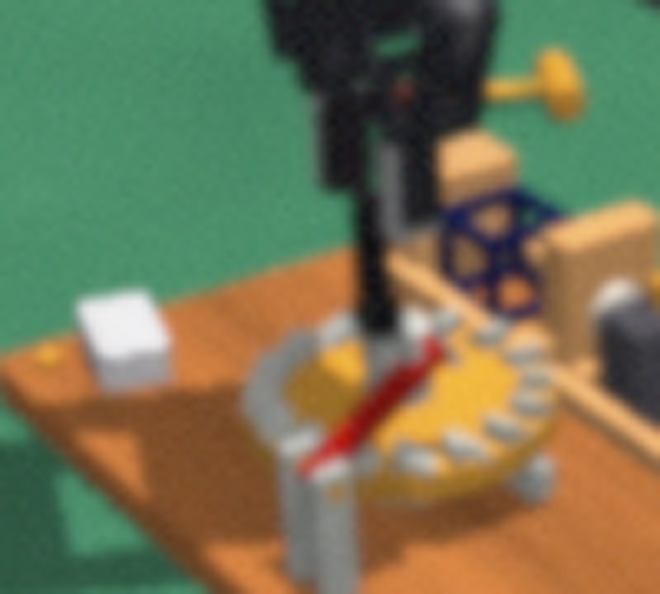

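The knob coincides with the black post in this view, near (378,312), and the fingers are aimed at it. Descending.

Emit:
step_arm:
  moves:
    - [[0,-0.0006,-0.02],[0,0,0]]
    - [[0,0,-0.02],[0,0,0]]
    - [[0,0,-0.018],[0,0,0]]
    - [[0,0,0],[0,0,0]]
    - [[0,0,0],[0,0,0]]

```text
time_s: 15.32
eef_pos: [0.5048, -0.0054, 0.1116]
orientation: [0.0, -0.139, 0.99, -0.0]
ft_force: [0.1, -0.5, 0.2]
opening: 0.0402
```

Emit:
step_arm:
  moves:
    - [[0,0,0],[0,0,0]]
    - [[0,0,0],[0,0,0]]
    - [[0,0,0],[0,0,0]]
    - [[0,0,0],[0,0,0]]
    - [[0,0,0],[0,0,0]]
  claw: 255

```text
time_s: 15.95
eef_pos: [0.5048, -0.0046, 0.1118]
orientation: [0.001, -0.139, 0.99, 0.001]
ft_force: [-1.3, 10.0, 4.5]
opening: 0.0168
```

```bash
python3 m2.py d
python3 - <<'E'
from h import *
s=robot.state();print(s['eef_pos'],inv(s['eef_pos']))
a=np.load('pics/avg_side_d.npy').astype(np.uint8)[:,:,::-1][170:260,230:330]
cv2.imwrite('pics/z13.png',cv2.resize(a,(660,594),interpolation=cv2.INTER_CUBIC))
a=np.linspace(.57,0,9);x=58*np.cos(a)-31*np.sin(a);z=58*np.sin(a)+31*np.cos(a)
for dx,dz in zip(np.diff(x),np.diff(z)):print(np.round([dx*.9615,dx*.2749,dz],1))
E
```

```text
t 15.95 th 4.7946162485239 r 0.06563417216926996 F stand [1.53861412 9.98311572] tan 4.420008403789439 rad -9.08259095910612 fz 4.497822051823008 tq [1.59610868 0.1853966  0.0530542 ]
plunger shift mm [5.  5.  4.8 4.8 5.  5.2 5.2 5.2 5.4] mean 5.102799954328142 N 9.185039917790656
[ 0.50479073 -0.00457051  0.11183381] [-0.09687796 -0.05143315  0.11183381]
[ 3.9  1.1 -2.4]
[ 3.7  1.1 -2.7]
[ 3.5  1.  -3. ]
[ 3.3  0.9 -3.2]
[ 3.   0.9 -3.5]
[ 2.8  0.8 -3.7]
[ 2.5  0.7 -3.9]
[ 2.3  0.6 -4.1]
```

View pics/z13.png

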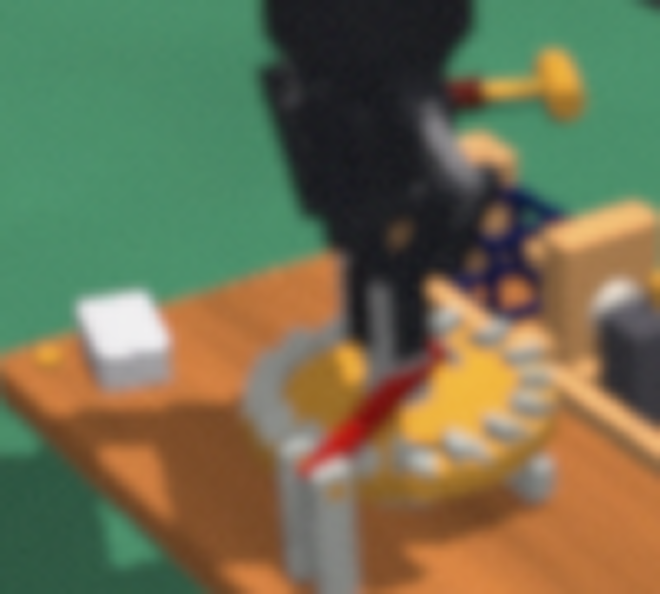

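Emit:
step_arm:
  moves:
    - [[0.0039,0.0011,-0.0024],[0,0,0]]
    - [[0.0037,0.0011,-0.0027],[0,0,0]]
    - [[0.0035,0.001,-0.003],[0,0,0]]
    - [[0.0033,0.0009,-0.0032],[0,0,0]]
    - [[0.003,0.0009,-0.0035],[0,0,0]]
    - [[0.0028,0.0008,-0.0037],[0,0,0]]
    - [[0,0,0],[0,0,0]]

```text
time_s: 17.08
eef_pos: [0.5279, 0.002, 0.0954]
orientation: [0.005, -0.139, 0.99, 0.001]
ft_force: [12.2, 17.1, 14.7]
opening: 0.0162
```

Emit:
step_arm:
  moves:
    - [[0.0013,0.0003,-0.002],[0,0,0]]
    - [[0,0,0],[0,0,0]]

```text
time_s: 17.32
eef_pos: [0.5293, 0.0024, 0.0937]
orientation: [0.005, -0.139, 0.99, 0.001]
ft_force: [11.1, 17.8, 16.5]
opening: 0.016
```

Emit:
step_arm:
  moves:
    - [[0.0012,0.0003,-0.002],[0,0,0]]
    - [[0,0,0],[0,0,0]]

```text
time_s: 17.58
eef_pos: [0.5313, 0.0029, 0.0922]
orientation: [0.006, -0.139, 0.99, 0.001]
ft_force: [16.1, 20.6, 16.8]
opening: 0.0138
```

```bash
python3 m2.py e
python3 - <<'E'
from h import *
s=robot.state();print(s['eef_pos'],inv(s['eef_pos']),s['ft_force'])
E
```

```text
t 17.575 th 4.368045252355415 r 0.0549465499787773 F stand [21.16175621 15.33115522] tan -18.08918395387986 rad -18.85857020344714 fz 16.76180797012385 tq [ 3.32209139 -2.20250292  0.13506117]
plunger shift mm [5.2 5.  4.8 4.8 5.  5.2 5.  5.2 5.4] mean 5.102799954328142 N 9.185039917790656
[0.53131726 0.00288605 0.09225083] [-0.06932361 -0.05155503  0.09225083] [16.49465553 20.50243278 17.3495107 ]
```

Run:
```python
from h import *
a=np.load('pics/avg_side_e.npy').astype(np.uint8)[:,:,::-1][180:260,245:335]
cv2.imwrite('pics/z14.png',cv2.resize(a,(675,600),interpolation=cv2.INTER_CUBIC))
```

```text
(no output)
```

View pics/z14.png

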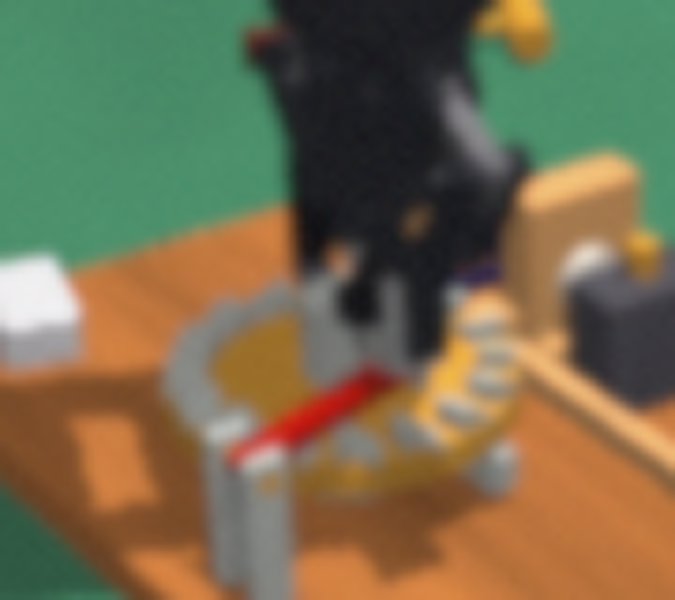

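The knob has slipped partway out of the pads and shows at (358,298), with the pawl at about 0.28 rad. I'll open, go up, and push the ball down from above with shut fingers.

Emit:
step_arm:
  moves:
    - [[0,0,0],[0,0,0]]
    - [[0,0,0],[0,0,0]]
    - [[0,0,0],[0,0,0]]
    - [[0,0,0.02],[0,0,0]]
    - [[0,0,0.03],[0,0,0]]
    - [[0,0,0.015],[0,0,0]]
    - [[0,0,0],[0,0,0]]
    - [[0,0,0],[0,0,0]]
  claw: 135

```text
time_s: 18.82
eef_pos: [0.5267, 0.0007, 0.1523]
orientation: [-0.001, -0.139, 0.99, 0.0]
ft_force: [0.2, 0.6, -0.7]
opening: 0.0404
```

```bash
python3 m2.py f
python3 - <<'E'
from h import *
s=robot.state();print(s['eef_pos'],inv(s['eef_pos']),S(-.075,-.052,0))
a=np.load('pics/avg_side_f.npy').astype(np.uint8)[:,:,::-1][180:260,245:335]
cv2.imwrite('pics/z15.png',cv2.resize(a,(675,600),interpolation=cv2.INTER_CUBIC))
for a in(0,.1,.2,.3,.4): print(a,(proj(cal('s12'),S(-.130+.058*np.cos(a)-.031*np.sin(a),-.052,.071+.058*np.sin(a)+.031*np.cos(a)))-[245,180])*7.5)
E
```

```text
t 18.825 th 4.453516142268758 r 0.05682209856678759 F stand [0.36620538 0.4769804 ] tan -0.22864891244611904 rad -0.5561801475035273 fz -0.6643261209406761 tq [ 0.08352383 -0.03178052  0.00913361]
plunger shift mm [5.  4.8 4.8 4.8 5.  5.2 5.  5.2 5.4] mean 5.05803855122 N 9.104469392196
[0.52694881 0.00077387 0.15281038] [-0.07410437 -0.05238512  0.15281038] [0.52598182 0.00089798 0.        ]
0 [[387.78131136 325.90404673]]
0.1 [[378.48714636 313.87577444]]
0.2 [[367.74959059 303.19828277]]
0.3 [[355.65674144 293.99430789]]
0.4 [[342.31256264 286.37493097]]
```

View pics/z15.png

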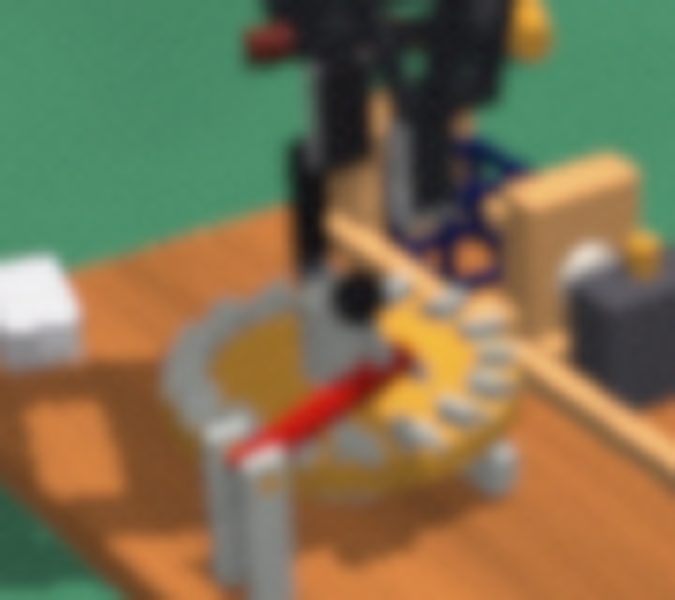

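Emit:
step_arm:
  moves:
    - [[-0.001,0,0],[0,0,0]]
    - [[0,0,0],[0,0,0]]
    - [[0,0,0],[0,0,0]]
    - [[0,0,0],[0,0,0]]
    - [[0,0,-0.01],[0,0,0]]
    - [[0,0,-0.01],[0,0,0]]
    - [[0,0,-0.004],[0,0,0]]
    - [[0,0,-0.003],[0,0,0]]
  claw: 255

```text
time_s: 20.08
eef_pos: [0.5267, 0.0009, 0.1265]
orientation: [0.001, -0.139, 0.99, 0.0]
ft_force: [4.7, 2.9, 7.2]
opening: -0.0002
```

Emit:
step_arm:
  moves:
    - [[0,0,-0.003],[0,0,0]]
    - [[0,0,-0.002],[0,0,0]]

```text
time_s: 20.32
eef_pos: [0.529, 0.0013, 0.1238]
orientation: [0.004, -0.139, 0.99, -0.0]
ft_force: [12.6, 6.7, 16.2]
opening: -0.0002
```

Emit:
step_arm:
  moves:
    - [[0,0,-0.002],[0,0,0]]

```text
time_s: 20.45
eef_pos: [0.5299, 0.0015, 0.1226]
orientation: [0.006, -0.139, 0.99, -0.0]
ft_force: [16.2, 9.0, 19.4]
opening: 0.0002
```

Emit:
step_arm:
  moves:
    - [[0,0,-0.0015],[0,0,0]]

```text
time_s: 20.58
eef_pos: [0.5306, 0.0017, 0.1217]
orientation: [0.007, -0.139, 0.99, -0.0]
ft_force: [18.0, 10.7, 21.8]
opening: 0.0001
```

```bash
python3 m2.py g
python3 - <<'E'
from h import *
s=robot.state();print(s['eef_pos'],inv(s['eef_pos']),s['ft_force'])
a=np.load('pics/avg_side_g.npy').astype(np.uint8)[:,:,::-1][180:260,245:335]
cv2.imwrite('pics/z16.png',cv2.resize(a,(675,600),interpolation=cv2.INTER_CUBIC))
E
```

```text
t 20.575 th 4.383953813746503 r 0.05608376683033445 F stand [20.23698136  5.39184861] tan -18.80717634363506 rad -9.213987416145343 fz 21.84505353410002 tq [ 1.91132804 -3.07698796 -0.06525118]
plunger shift mm [5.  4.8 4.8 4.8 5.  5.2 5.  5.2 5.4] mean 5.05803855122 N 9.104469392196
[0.52847309 0.00111553 0.12018758] [-0.07254489 -0.05247559  0.12018758] [2.02823897 0.41550961 2.73252877]
```

View pics/z16.png

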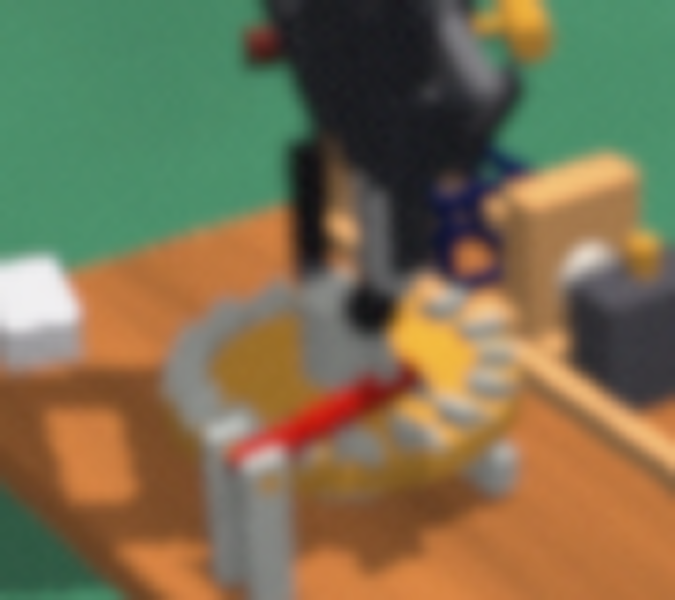

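Emit:
step_arm:
  moves:
    - [[0.0018,0.0005,-0.002],[0,0,0]]
    - [[0.0008,0.0002,-0.001],[0,0,0]]

```text
time_s: 21.08
eef_pos: [0.529, 0.0014, 0.1149]
orientation: [0.0, -0.139, 0.99, -0.0]
ft_force: [1.8, 0.5, 5.0]
opening: 0.0002
```

Emit:
step_arm:
  moves:
    - [[0.0016,0.0005,-0.002],[0,0,0]]
    - [[0,0,0],[0,0,0]]

```text
time_s: 21.32
eef_pos: [0.5302, 0.0017, 0.1136]
orientation: [-0.0, -0.139, 0.99, -0.0]
ft_force: [-5.9, -0.8, 14.8]
opening: 0.0003
```

```bash
python3 m2.py h
python3 - <<'E'
from h import *
s=robot.state();print(s['eef_pos'],inv(s['eef_pos']),s['ft_force'])
a=np.load('pics/avg_side_h.npy').astype(np.uint8)[:,:,::-1][180:260,245:335]
cv2.imwrite('pics/z17.png',cv2.resize(a,(675,600),interpolation=cv2.INTER_CUBIC))
E
```

```text
t 21.325 th 4.390353197668485 r 0.056017026759239 F stand [-5.87038724  0.8969912 ] tan 5.931118908892586 rad 0.2964254644596266 fz 14.84393673535383 tq [-0.21238275  1.0676097  -0.05745779]
plunger shift mm [5.  5.  4.8 4.8 5.  5.2 5.  5.2 5.4] mean 5.080419252774071 N 9.144754654993328
[0.53016735 0.00166584 0.11356339] [-0.07076463 -0.05241217  0.11356339] [-5.53512848 -1.97958042 14.381335  ]
```

View pics/z17.png

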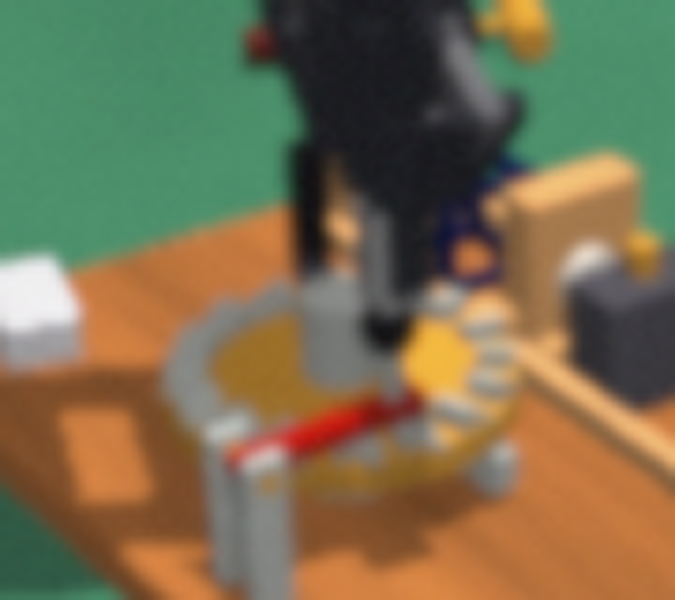

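The pawl is at the bottom: knob near (385,325) against a predicted (388,326) for angle 0, and the push force has risen to 15 N. I'll withdraw.

Emit:
step_arm:
  moves:
    - [[0,0,0.01],[0,0,0]]
    - [[0,0,0.03],[0,0,0]]
    - [[0,0,0.05],[0,0,0]]
    - [[-0.05,0,0.03],[0,0,0]]
    - [[-0.05,-0.03,0],[0,0,0]]
    - [[-0.03,-0.05,0],[0,0,0]]
    - [[0,-0.06,0],[0,0,0]]
    - [[0,-0.06,0],[0,0,0]]
    - [[0,0,0],[0,0,0]]
    - [[0,0,0],[0,0,0]]

```text
time_s: 22.82
eef_pos: [0.4001, -0.1978, 0.2326]
orientation: [-0.0, -0.139, 0.99, 0.0]
ft_force: [-0.1, 0.4, 0.4]
opening: 0.0
```

```bash
python3 m2.py i
python3 - <<'E'
from h import *
s=robot.state();print(s['eef_pos'],s['ft_force'])
a=np.load('pics/avg_side_i.npy').astype(np.uint8)[:,:,::-1][180:260,245:335]
snap('top','t18.png');b=cv2.imread('pics/t18.png')[165:285,190:370]
cv2.imwrite('pics/z18.png',cv2.resize(a,(675,600),interpolation=cv2.INTER_CUBIC))
cv2.imwrite('pics/y18.png',cv2.resize(b,(800,533),interpolation=cv2.INTER_CUBIC))
E
```

```text
t 22.825 th 4.925067663337437 r 0.2846683392064614 F stand [-0.00471187  0.44410917] tan 0.3017259014895753 rad -0.3259089463870711 fz 0.3903204257688531 tq [ 0.01828891 -0.04214004 -0.01223358]
plunger shift mm [4.4 4.8 4.8 4.6 4.8 5.  4.8 5.2 5.2] mean 4.878992938787434 N 8.782187289817381
[ 0.40050021 -0.19723961  0.23298368] [0.04278072 0.00147951 0.61566218]
```

View pics/z18.png

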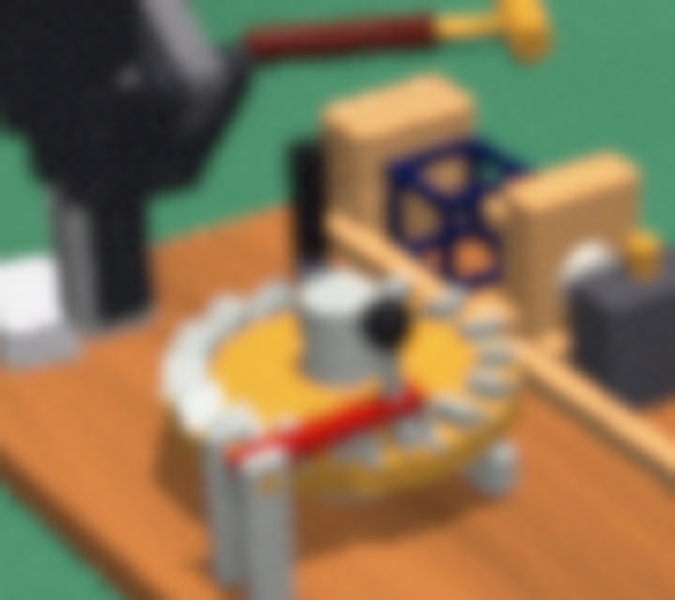

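View pics/y18.png

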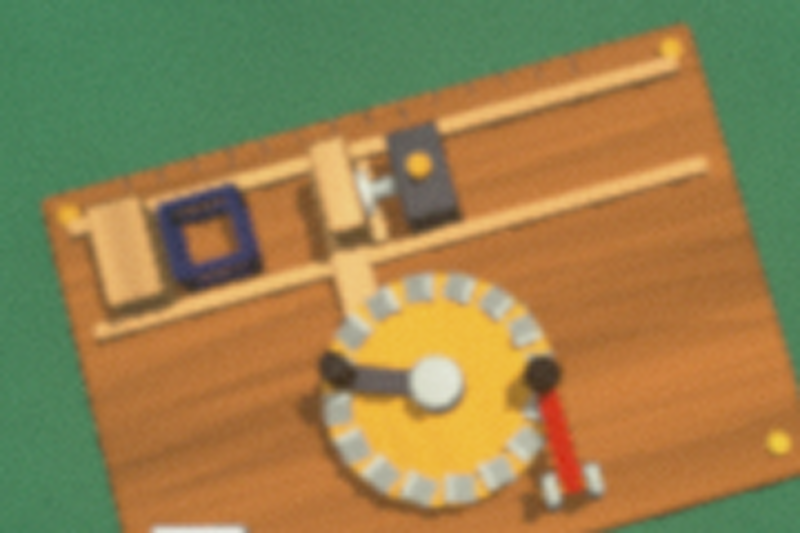

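Run:
```python
from h import *
N=np.mean([robot.camera('top')['image'].astype(np.float32) for _ in range(5)],0)
R=np.mean([cv2.imread('pics/%s.png'%n)[:,:,::-1].astype(np.float32) for n in('top0','t1','t6','t7')],0)
d=np.array([.3995,-.1088]);k=np.linalg.norm(d);d/=k;n=np.array([-d[1],d[0]])
for off in np.arange(-5,6,1.):
    x=[]
    for I in(R,N):
        s=np.arange(-3,9,.1);q=np.array([267.6,209.7])+n*off+s[:,None]*d
        pr=cv2.remap(I[:,:,2].copy(),*[q[:,i].astype(np.float32)[None] for i in(0,1)],cv2.INTER_CUBIC)[0]
        i=np.argmax(pr);j=i+np.argmax(pr[i:]<(pr[i]+60)/2);x+=[s[i],s[j],pr[i]]
    print(off,np.round(x,1),'peak mm',(x[3]-x[0])/k,'edge mm',(x[4]-x[1])/k)
# knob centroid side
B=np.load('pics/avg_side_i.npy')
for nm,I in(('0',cv2.imread('pics/side0.png')[:,:,::-1].astype(float)),('now',B)):
    w=np.clip(75-I.max(2),0,None)[216:232,290:304];v,u=np.mgrid[216:232,290:304];print(nm,(w*u).sum()/w.sum(),(w*v).sum()/w.sum())
```

```text
-5.0 [  2.3   3.9 158.4   4.7   6.5 161.6] peak mm 5.796396540529407 edge mm 6.279429585573526
-4.0 [  2.3   3.9 181.9   4.5   6.5 183.8] peak mm 5.313363495485292 edge mm 6.279429585573526
-3.0 [  2.4   4.1 197.    4.6   6.6 201.7] peak mm 5.313363495485289 edge mm 6.037913063051464
-2.0 [  2.4   2.4 208.2   4.6   4.6 211.2] peak mm 5.313363495485289 edge mm 5.313363495485289
-1.0 [  2.8   2.8 208.3   4.9   4.9 210.3] peak mm 5.071846972963232 edge mm 5.071846972963232
0.0 [  2.7   2.7 194.4   4.8   4.8 199.6] peak mm 5.071846972963232 edge mm 5.071846972963232
1.0 [  2.5   4.7 180.3   4.5   7.4 184.2] peak mm 4.830330450441172 edge mm 6.5209461080955835
2.0 [  2.4   4.  163.6   4.6   6.2 163.2] peak mm 5.313363495485289 edge mm 5.313363495485289
3.0 [  2.4   3.9 139.7   4.6   6.4 142.9] peak mm 5.313363495485289 edge mm 6.037913063051469
4.0 [  2.5   3.8 113.6   0.    6.6 132. ] peak mm -6.037913063051466 edge mm 6.762462630617641
5.0 [  2.7   3.7  78.4  -1.    2.7 121.8] peak mm -8.936111333316168 edge mm -2.4151652252205884
0 296.3702290076336 223.85368956743002
now 295.94845452969133 223.10311945774973
```

```bash
python3 -c "
from h import *
print(robot.finish_job(), robot.state()['time_s'])"
```

```text
the job is handed in; nothing more can be done
the job is handed in; nothing more can be done
```

I lifted the pawl to about 0.57 rad and turned the wheel back about 1.4 rad by its crank post until the jaw bore on the buffer. Then I lowered the pawl onto the teeth, moved the arm clear and handed the job in at about 23 s. No verdict was reported.

**Buffer force:** I estimate 9 to 10 N at hand-in, inside the 5–15 N band. The plunger was pushed in about 4.9 mm in the side view (8.8 N) and about 5.3 mm in the top view (9.6 N). Some edge readings in the top view ran to about 6 mm (11 N). The crank force while turning rose from about 8.3 N to 12.7 N. That means roughly 9 N on the jaw shortly before the last 0.04 rad of turn, when the plunger picture gave about 7 N. The wrist's moment reading at that point suggested less, nearer 5 N.

**Pawl:** Down on the teeth at about 0.04 rad, judged from where the knob sits in the side view against the start.

**What went wrong:**
- While I was lowering the pawl, the knob slipped out of the pads at about 0.28 rad. I pushed it down from above with shut fingers instead.
- The first straight-down push stuck, with up to about 22 N vertical and 20 N sideways on the tool, until I moved with the ball.
- The plunger reading did not change measurably during any of this.

**Other checks:** The frame looked unmoved in the last pictures. I did not measure the spacer, hammer or balls at the end, but the arm never worked near them. The tool force read about zero in the last state reading before hand-in.

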